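Load the fat cell into the spring holder

ROBOT

A 6-joint arm with a two-finger parallel gripper is mounted at the origin on a cart in front of the work surface, level with it; the furniture and walls round the work are solid. World frame = base frame: x ahead of the robot, y to its left, z up, the work surface at z = 0. Lengths are in m, angles in rad, forces in N, time in s.
With the tool pointing down it reaches from about 0.3 to 0.875 m from the base axis. Payload 6.4 kg.
Tool frame: the origin (TCP) lies between the finger pads; the fingertips stand 17 mm ahead of it and the grasp point (between the pads) lies 2 mm behind it; z points along the fingers, y is the line along which they close (so a half turn about z gives the same grasp; the last joint's range is limited). The gripper opens to 88 mm and grips with 3 to 60 N. Pads are 18 mm wide; open, the fingers measure 123 mm over their backs; the gripper's body (75 mm by 187 mm) begins 45 mm behind the grasp point.
Start: joints at [-0.206, 0.181, 1.607, -0, 1.354, -0.206], TCP at [0.575, 0, 0.256] pointing down, gripper open.
Joint ranges: [-2.99, 2.99], [-0.89, 2.07], [0.3, 2.58], [-1.14, 4.28], [0, 2.63], [-3.12, 3.12]. Speed limits (rad/s): [2.57, 2.57, 3.01, 3.14, 3.14, 3.14].

INTERFACE

Orientations are given as a unit quaternion [x, y, z, w].
In Python, from workcell import state, get_image, hand_in gives the robot as it stands.
- The arm moves only by the tool drive_tool, never from a script. Its argument "plan" is a list that holds one entry, the list of rows, each a list of 4 numbers: the shift along the tool's x, y, z in cm, then the turn about the tool's z in rad. In form: [[[x, y, z, roll], ...]]. A call has 1 to 10 rows; each row shifts and turns the commanded pose from where the row before left it, along the tool's axes as they then stand; what a row does not reach is not made up. A row lasts 1/8 s, in which the tool goes at most 62.5 mm and 10.7 degrees, less where a joint would pass 70% of its speed; a pose out of reach is approached as far as the arm can. A call is refused whole if a number of a shift passes 6.25 or a number of a turn 0.188, either way. A call with a gripper value outside its range is refused whole. "grip" is the opening, from 0 (shut) to 1 (fully open), set as the call begins (left out, the last holds). The fingers move at their own pace and stop on an object; "force" is the grip in N (left out, the last holds). Time passes only in rows, so rows that do not move let the fingers close. It gives the time, the measured TCP pose, the force, the opening and the grip force at its end, in the units of the state.
- state(): the state, without advancing time (a new reading comes with each control period).
- get_image(name): name is "scene" or "side" or "wrist"; returns a dict with "img" (480x640x3 uint8, red, green, blue), "intrinsics" (3x3 intrinsics, pixels), "xyz" and "attitude" of the camera in the world. Camera axes: x right, y down, z forward; pixel columns grow to the right and rows downward; lengths in m; the calibration is good to about 2 mm. A picture is of the moment at which its call begins. There is no depth.
- hand_in(): hands the job in; it is judged then, once.
The state is a dict: "time": time; "joint_pos": joint angles; "joint_velocities": joint speeds; "joint_torque": joint torques, N m; "position": TCP position; "tcp_rot": TCP orientation; "ft_force": force on the tool from outside, world axes, zero at the start; "torque": the same for the moment, N m; "opening": opening from 0.0 (shut) to 1.0 (fully open); "gripper_force": force on a finger pad.
Only numpy, scipy, OpenCV 4.12 (cv2) and the standard library are available. Lean on these libraries where they do the work, as an engineer would, in place of code of your own. Each camera call takes 0.05 s, during which the arm holds its last target. There are 200 camera calls.

TASK

Put the fat round cell into the black cell holder: first bring its flat end against the sprung contact plate, its button end still up on the clip, then press the button end down until the clip holds it and the cell lies level and fully home. Leave the slim round cell where it lies.

Things in the scene. Friction and masses are not known exactly. Their poses are not given: they have to be found in the camera images.
- fat_cell: The thicker of two grey cylinder cells, lying on its side: 32 mm diameter, 70 mm long, about 140 g. One end is flat, the other has a small steel button (11 mm wide, 2.5 mm high, within the 70 mm) and a white band near it. Origin: centre of the flat end. x points along the axis out of the flat end: the cell's middle is at x -35 mm, the button's tip at x -70 mm. y and z turn as it rolls.
- slim_cell: The thinner grey cylinder cell, a bystander to leave alone: 18 mm diameter, 65 mm long, lying on its side; same looks, origin and axes as the fat one.
- cell_holder: Fixed black holder, mm. Origin: on the worktop under the middle of the home cell; x along the cell to the spring contact, z up. Base x -48 to 66, 56 wide, 8 high. Home cell: level, axis at z 32, x -35 to 35. Clip at x -34 to -25: 2 sprung steel lips at z 40, gap 28; a cell on them has its axis at z 49 there, snaps in if pushed down 17 by about 5 N. End stop at x -35.5. Sides open at |x| < 24.
- contact (a joint): Travel of the sprung steel contact plate to the holder's +x, m: 0 at rest (face at holder x 30 mm), about 0.005 with the cell home, 0.016 at most; soft, 0.5 to 2.4 N. Plate 24 mm wide, upright to z 49 mm, above that leaning back 34 degrees to z 73 mm, so an end lowered on that slope pushes it back. Black guide cheeks beside it (x 25 to 35 mm) are 37 mm apart, flared to 50 mm at z 49 mm.
Things that resemble listed ones, but are neither listed nor needed, are in the scene too. Leave any orange look-alike of the fat_cell alone. What is shaped like the cell_holder but turquoise is not meant.

How it is judged:
On the way:
1. the fat cell's flat end is against the contact plate and has pushed it back by more than 2 mm, while the cell is not yet home and its flat end is not the higher one (value of joint contact above 0.002 m and x of fat_cell in the frame of cell_holder above 0.022 m and y of fat_cell in the frame of cell_holder between -0.015 and 0.015 m and z of fat_cell in the frame of cell_holder below 0.075 m and angle between fat_cell's own x axis and vertical above 1.45 rad and (angle between the x axis of fat_cell and the x axis of cell_holder, either way round above 0.17 rad or z of fat_cell in the frame of cell_holder above 0.038 m)), for 0.1 s.
At the end, for the whole second after the job is handed in: The fat cell is at rest in the holder, flat end pushing the contact plate back over 2 mm, that end's centre within 10 mm of home along the holder, 8 mm sideways and 6 mm in height, and the axis within 0.12 rad of the holder's (button end down in the clip) (value of joint contact above 0.002 m and x of fat_cell in the frame of cell_holder between 0.025 and 0.045 m and y of fat_cell in the frame of cell_holder between -0.008 and 0.008 m and z of fat_cell in the frame of cell_holder between 0.026 and 0.038 m and angle between the x axis of fat_cell and the x axis of cell_holder, either way round below 0.12 rad and linear speed of fat_cell below 0.02 m/s); the robot touches nothing.
It fails at once if the slim cell is moved by more than 30 mm (distance of slim_cell from where it was at the start of the episode above 0.03 m).
It also fails if it takes over 43 s, if anything falls off the work surface, if the arm or the gripper's body presses on something with over 40 N, if the wrist force passes 120 N, or if a joint passes its speed limit or range.

## Working session

There is one attempt and no reset: what is moved stays moved. The work goes in short steps, Python scripts to look and compute and a tool call to move; the robot and the scene stay as the last step left them, time stands still between calls to the robot, and variables do not carry over. Pictures are saved under pics/ and viewed, at most 10 in all, crops included, and the job is handed in when it is done.

Besides the shell and the picture viewer there is one more tool, called as name([rows], argument=value, ...), one row to a line, values as JSON. drive_tool: Moves the arm, as the interface text tells. Its arguments: {"type":"object","properties":{"plan":{"type":"array","items":{"type":"array","items":{"type":"array","items":{"type":"number"}}}},"grip":{"type":"number"},"force":{"type":"number"}},"required":["plan"]}

```bash
mkdir -p pics; cat > h.py <<'E'
import numpy as np, cv2
from workcell import state, get_image, hand_in
from scipy.spatial.transform import Rotation as R
def shot(n,f=None):
    d=get_image(n)
    if f: cv2.imwrite(f'pics/{f}.png',cv2.cvtColor(d['img'],cv2.COLOR_RGB2BGR))
    return d
def rot(d):
    a=np.array(d['attitude'],float)
    return a if a.shape==(3,3) else R.from_quat(a).as_matrix()
def ray(d,px):
    K=np.array(d['intrinsics']); r=rot(d)@np.linalg.inv(K)@np.array([px[0],px[1],1.])
    return np.array(d['xyz'],float),r/np.linalg.norm(r)
def onz(d,px,z):
    o,r=ray(d,px); return o+r*(z-o[2])/r[2]
def proj(d,p):
    c=np.array(d['intrinsics'])@(rot(d).T@(np.array(p,float)-np.array(d['xyz'])));return c[:2]/c[2]
E
python3 - <<'E'
from h import *
for n in ['scene','side','wrist']:
    d=shot(n,n+'0'); print(n,d['xyz'],d['attitude'],np.array(d['intrinsics']).tolist())
print(state())
E
```

```text
scene [-0.13688063 -0.53187589  1.14454847] [ 0.84964624 -0.41867672  0.14487907 -0.28604392] [[572.1606549794839, 0.0, 321.1864901669791], [0.0, 572.1606549794839, 233.99122445338494], [0.0, 0.0, 1.0]]
side [0.36322608 0.83368236 0.8095233 ] [-0.10423226  0.90915591 -0.40150552  0.03693895] [[547.8733555194718, 0.0, 320.8534285603496], [0.0, 547.8733555194718, 240.77257079183013], [0.0, 0.0, 1.0]]
wrist [0.57530282 0.07881115 0.38433395] [ 9.87949202e-01  1.66475259e-04 -1.17509607e-03  1.54773920e-01] [[388.1662187859482, 0.0, 316.1191107472759], [0.0, 388.1662187859482, 241.2735641236269], [0.0, 0.0, 1.0]]
{'time': 0.15, 'joint_pos': array([-2.06288645e-01,  1.81357130e-01,  1.60774250e+00, -1.43646750e-05,
        1.35379913e+00, -2.06272522e-01]), 'joint_velocities': array([ 3.83165515e-04, -4.98813283e-04, -2.98842895e-03, -8.06491652e-05,
       -6.83991749e-04,  1.18339311e-03]), 'joint_torque': array([ 2.17843895e-03, -4.34232402e+01, -3.42173409e+01,  7.02767819e-02,
        3.56537139e-02, -6.69761539e-05]), 'position': array([5.74626531e-01, 9.79681652e-05, 2.55041854e-01]), 'tcp_rot': array([ 7.07111234e-01,  7.07102027e-01, -3.63274808e-04, -5.42730287e-04]), 'ft_force': array([ 0.63383335, -0.2474661 , -0.55521509]), 'torque': array([ 0.01238388,  0.00164831, -0.07569436]), 'gripper_force': 0.0, 'opening': 1.0013701767897896}
```

View pics/scene0.png

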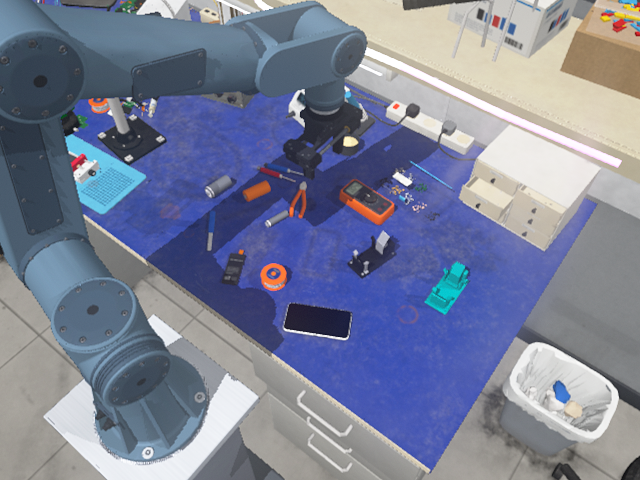

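View pics/side0.png

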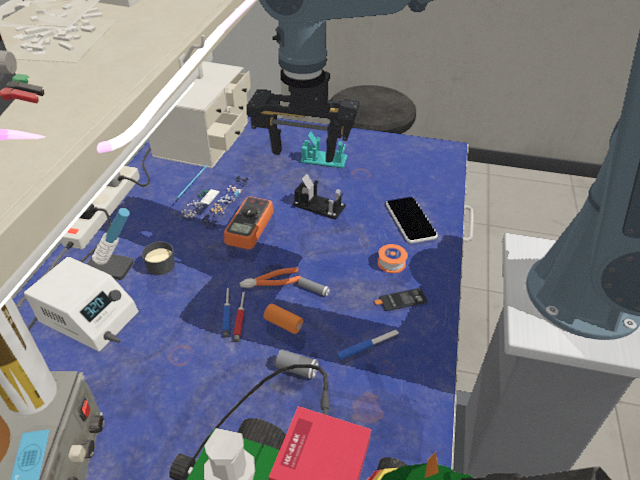

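The scene view shows the fat cell at (220,186), the slim cell at (276,218), the orange decoy at (257,191) and the black holder at (372,254). In the side view they are at (296,364), (313,286), (283,318) and (320,198). I'll make enlarged crops next.

```bash
python3 - <<'E'
from h import *
a=cv2.imread('pics/scene0.png');b=cv2.imread('pics/side0.png')
def c(i,x,y,w=64,h=48,s=6): return cv2.resize(i[y:y+h,x:x+w],None,fx=s,fy=s,interpolation=cv2.INTER_CUBIC)
m=np.vstack([np.hstack([c(a,190,162),c(a,340,226)]),np.hstack([c(b,264,340),c(b,288,170)])])
cv2.imwrite('pics/m1.png',m)
class D(dict):pass
s=shot('scene');t=shot('side')
for n,p,q,z in [('fat',(220,186),(296,364),.016),('slim',(276,218),(313,286),.009),('holder',(372,254),(320,198),.02)]:
    print(n,onz(s,p,z),onz(t,q,z))
E
```

```text
fat [0.51636502 0.29562429 0.016     ] [0.51330716 0.30101448 0.016     ]
slim [0.52773412 0.11195296 0.009     ] [0.5281747  0.11029608 0.009     ]
holder [ 0.57739454 -0.14937002  0.02      ] [ 0.57409407 -0.15528814  0.02      ]
```

View pics/m1.png

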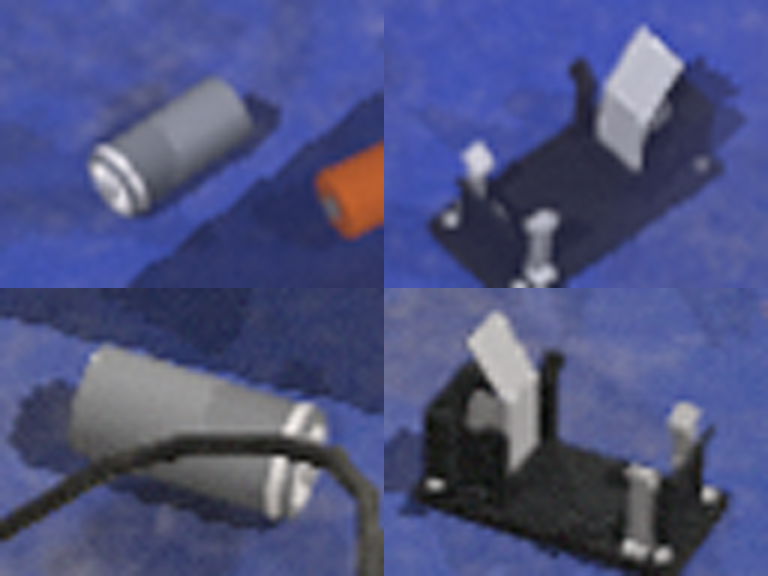

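The crops show the cell's button and white band on the near side, at scene (209,192), with its flat end at (228,180). The holder's plate is at its far side. I'll check the wrist view for a finer holder pose.

View pics/wrist0.png

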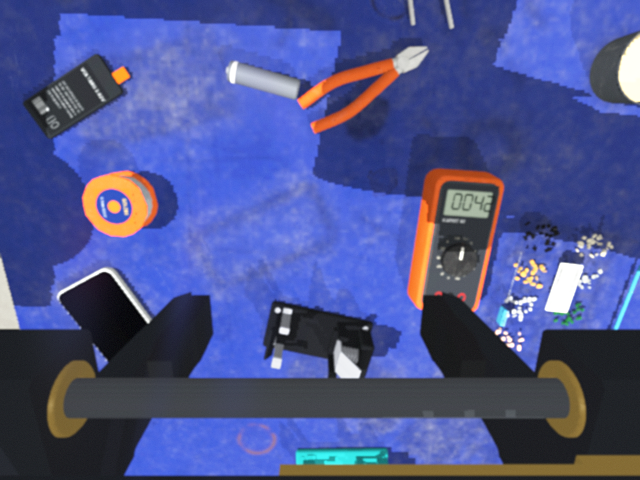

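```bash
python3 - <<'E'
from h import *
s=shot('scene');t=shot('side')
S=lambda x,y,ox,oy:(ox+(x+.5)/6-.5,oy+(y+.5)/6-.5)
# cell silhouettes: scene axis ends at z .016
for d,b,f in [(s,S(113,185,190,162),S(228,108,190,162)),(t,S(305,462,264,340),S(85,390,264,340))]:
    p,q=onz(d,b,.016),onz(d,f,.016);print(p,q,np.linalg.norm(p-q),np.degrees(np.arctan2(*(q-p)[[1,0]])))
E
```

```text
[0.48127552 0.30394276 0.016     ] [0.54557537 0.2955927  0.016     ] 0.06483976226282145 -7.399093877448227
[0.45985161 0.3904256  0.016     ] [0.52234543 0.3832543  0.016     ] 0.06290392725616774 -6.546180775943075
```

The wrist view shows the holder between the fingers, with base corners at about (277,303) and (373,322), so its yaw is roughly -11° and its contact is to the right (+x). The cell's yaw is about -7°. I'll hover over the cell.

drive_tool([
  [[5,-1,0,0],[5,-1,0,0],[5,-1,0,0],[5,-1,0,0],[5,-1,0,0],[5,-1,0,0],[0,0,0,-0.18],[0,0,0,-0.18],[0,0,0,-0.18],[0,0,0,-0.18]],
], grip=1)

```text
time: 1.6
position: [0.5149, 0.3001, 0.2556]
tcp_rot: [0.41, 0.912, -0.0, -0.0]
ft_force: [0.9, 0.5, -0.0]
opening: 0.999
gripper_force: 0.0
```

drive_tool([
  [[0,0,1.5,-0.182],[0,0,1.5,-0.182],[0,0,1.5,-0.182],[0,0,1.5,-0.182],[0,0,0,0]],
])

```text
time: 2.22
position: [0.5142, 0.2997, 0.1944]
tcp_rot: [0.062, 0.998, -0.001, -0.001]
ft_force: [0.3, -0.7, -0.9]
opening: 0.997
gripper_force: 0.0
```

```bash
python3 - <<'E'
from h import *
d=shot('wrist','wrist1'); print(state()['position'],state()['tcp_rot'],d['xyz'])
E
```

```text
[0.51475786 0.29994287 0.19543477] [ 6.32481523e-02  9.97997694e-01 -1.94559208e-04 -4.86312286e-04] [0.43667705 0.30938116 0.32395839]
```

View pics/wrist1.png

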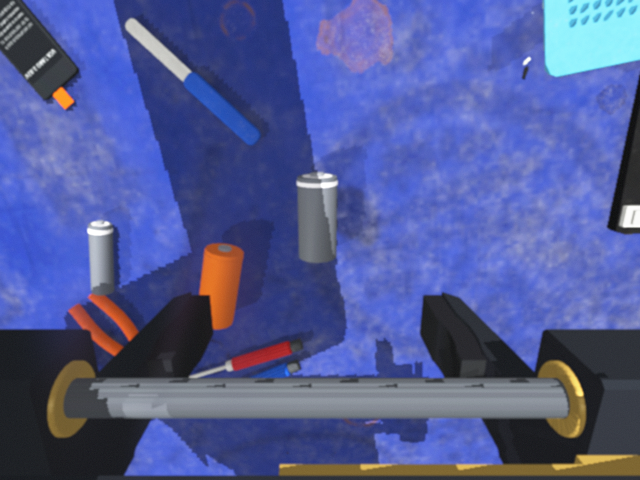

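The fat cell is upright in the picture, columns 297–338, with its button at (319,172) and the flat-end edge at row 263. The orange decoy at (222,285) is close to the left finger, so I'll go down with the fingers partly closed.

```bash
python3 - <<'E'
from h import *
d=shot('wrist'); im=cv2.cvtColor(d['img'],cv2.COLOR_RGB2HSV)
m=((im[...,1]<70)&(im[...,2]>50)).astype(np.uint8); m[:165]=0;m[275:]=0;m[:,:270]=0;m[:,365:]=0
n,l,st,c=cv2.connectedComponentsWithStats(m); i=1+st[1:,4].argmax(); print(st[i])
mm=l==i
for r in (195,215,235,250): x=np.where(mm[r])[0]; print(r,x.min(),x.max(), onz(d,((x.min()+x.max())/2,r),.03))
b=onz(d,(318.5,st[i][1]),.016); f=onz(d,(317.5,st[i][1]+st[i][3]),.032); print(b,f,np.linalg.norm((b-f)[:2]))
s=state();print(s['position'],R.from_quat(s['tcp_rot']).as_matrix()[:,:2])
o=cv2.inRange(im,(5,150,80),(18,255,255)); o[:,:190]=0;o[:,250:]=0;o[:235]=0;o[330:]=0
ys,xs=np.where(o);print('orange',onz(d,(xs.max(),np.median(ys)),.013))
E
```

```text
[ 296  170   41   92 3337]
195 298 335 [0.49294476 0.30214307 0.03      ]
215 298 335 [0.50859525 0.30015507 0.03      ]
235 298 335 [0.52475539 0.29810232 0.03      ]
250 299 334 [0.53722512 0.29651835 0.03      ]
[0.47601722 0.30586202 0.016     ] [0.54677761 0.29611979 0.032     ] 0.07142789085236159
[0.51518975 0.30006628 0.19610239] [[-9.91991892e-01  1.26301391e-01]
 [ 1.26301419e-01  9.91991903e-01]
 [-1.93315524e-04  1.50376613e-04]]
orange [0.56318196 0.22772636 0.013     ]
```

drive_tool([
  [[0.35,0,0,0],[0,0,3,0],[0,0,4,0],[0,0,4,0],[0,0,4,0],[0,0,2,0],[0,0,0.5,0],[0,0,0,0]],
], grip=0.6)

```text
time: 3.32
position: [0.5124, 0.3008, 0.0218]
tcp_rot: [0.062, 0.998, 0.0, 0.001]
ft_force: [-0.4, 1.0, 0.8]
opening: 0.603
gripper_force: 0.0
```

drive_tool([
  [[0,0,0,0],[0,0,0,0],[0,0,0,0],[0,0,0,0],[0,0,0,0],[0,0,0,0]],
], grip=0, force=40)

```text
time: 4.08
position: [0.5122, 0.3007, 0.0217]
tcp_rot: [0.061, 0.998, 0.0, 0.001]
ft_force: [-0.9, -0.4, 6.3]
opening: 0.352
gripper_force: 40.0
```

drive_tool([
  [[0,0,-2,0],[0,0,-4.5,0],[0,0,-4.5,0],[0,0,-4.5,0],[0,0,-4.5,0]],
])

```text
time: 4.7
position: [0.5111, 0.3003, 0.2232]
tcp_rot: [0.061, 0.998, 0.0, 0.0]
ft_force: [0.7, 0.1, -1.1]
opening: 0.351
gripper_force: 40.0
```

drive_tool([
  [[-1.9,-4.2,0,0],[-1.9,-4.2,0,0],[-1.9,-4.2,0,0],[-1.9,-4.2,0,0],[-1.9,-4.2,0,0],[-1.9,-4.2,0,0],[-1.9,-4.2,0,0],[-1.9,-4.2,0,0],[-1.9,-4.2,0,0],[-1.9,-4.2,0,0]],
])

```text
time: 5.95
position: [0.6487, -0.141, 0.2217]
tcp_rot: [0.061, 0.998, 0.0, 0.0]
ft_force: [0.9, 0.1, -1.1]
opening: 0.351
gripper_force: 40.0
```

drive_tool([
  [[0,0,0,0],[0,0,0,0]],
])

```text
time: 6.2
position: [0.6482, -0.1393, 0.221]
tcp_rot: [0.062, 0.998, 0.0, -0.0]
ft_force: [-0.2, 0.6, -0.7]
opening: 0.354
gripper_force: 40.0
```

```bash
python3 - <<'E'
from h import *
d=shot('wrist','wrist2'); print(state()['position'],state()['tcp_rot'],d['xyz'])
i=cv2.imread('pics/wrist2.png')
for f in [(0,0,0)]: pass
p=proj(d,(.575,-.155,.01)).astype(int);print(p)
x0=max(0,min(400,p[0]-90));y0=max(0,min(300,p[1]-80))
c=cv2.resize(i[y0:y0+150,x0:x0+200],None,fx=4,fy=4,interpolation=cv2.INTER_CUBIC);print(x0,y0)
cv2.imwrite('pics/m2.png',c)
E
```

```text
[ 0.64824377 -0.13871617  0.22093001] [ 6.11220554e-02  9.98130230e-01  2.79214906e-04 -2.45666230e-04] [ 0.5704486  -0.12991793  0.35039203]
[287 127]
197 47
```

View pics/m2.png

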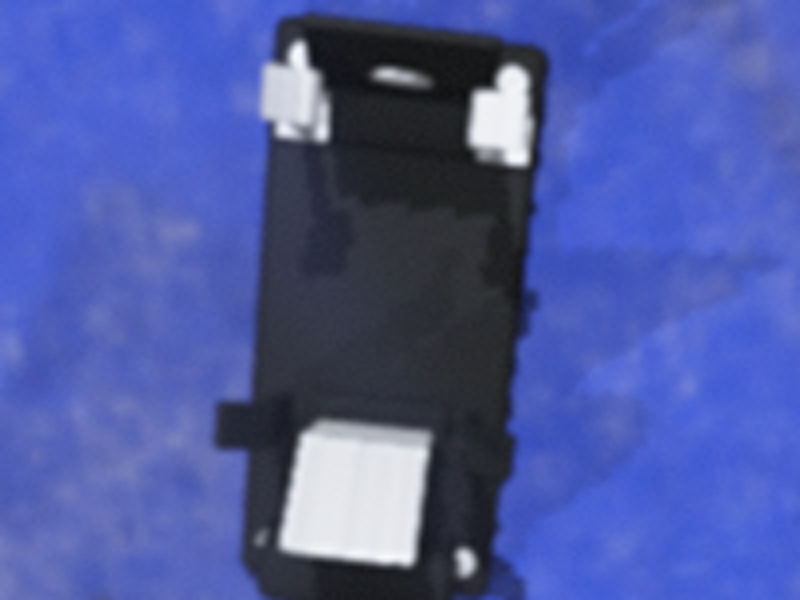

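The holder is seen from above. Lips are at crop (292,95) and (500,120), the plate's fold line runs from (303,432) to (432,440), and its top edge from (280,553) to (417,567). Next I'll turn these into a pose and check it against the known sizes.

```bash
python3 - <<'E'
from h import *
d=shot('wrist'); P=lambda x,y,z:onz(d,(197+(x+.5)/4-.5,47+(y+.5)/4-.5),z)*1000
obs={'lipL in':(322,95,.04,-29.5,14),'lipR in':(470,120,.04,-29.5,-14),'foldL':(304,430,.049,30,12),'foldR':(432,442,.049,30,-12),'topL':(280,553,.073,46.2,12),'topR':(417,567,.073,46.2,-12)}
# image left = world +y?
A=[];B=[]
for k,(x,y,z,hx,hy) in obs.items():
    p=P(x,y,z); A.append((hx,hy));B.append(p[:2]);print(k,p.round(1))
for k,(x,y) in {'scrNL':(297,50),'scrNR':(512,78),'scrFL':(263,538),'scrFR':(466,563),'L1':(275,150),'L2':(250,500),'R1':(533,170),'R2':(503,460)}.items(): print(k,P(x,y,.009).round(1))
A=np.array(A);B=np.array(B);a=A-A.mean(0);b=B-B.mean(0)
th=np.arctan2((a[:,0]*b[:,1]-a[:,1]*b[:,0]).sum(),(a*b).sum())
r=np.array([[np.cos(th),-np.sin(th)],[np.sin(th),np.cos(th)]]);t=B.mean(0)-r@A.mean(0)
print('yaw',np.degrees(th),'orig',t);print((B-(A@r.T+t)).round(1))
np.save('hold.npy',[t[0]/1000,t[1]/1000,th])
T=R.from_quat(state()['tcp_rot']).as_matrix();print('tool x yaw',np.degrees(np.arctan2(T[1,0],T[0,0])),state()['position'])
E
```

```text
lipL in [ 533.9 -154.3   40. ]
lipR in [ 541.5 -127.8   40. ]
foldL [ 592.5 -165.9   49. ]
foldR [ 597.7 -142.    49. ]
topL [ 611.6 -170.6   73. ]
topR [ 617.1 -146.6   73. ]
scrNL [ 521.4 -160.5    9. ]
scrNR [ 531.8 -118.2    9. ]
scrFL [ 617.4 -183.3    9. ]
scrFR [ 628.3 -139.7    9. ]
L1 [ 539.3 -167.9    9. ]
L2 [ 608.8 -184.8    9. ]
R1 [ 549.6 -115.9    9. ]
R2 [ 607.  -128.9    9. ]
yaw -12.665339856683792 orig [ 567.19659187 -147.76619713]
[[ -7.6 -26.6]
 [  6.1  27.2]
 [ -6.6 -23.2]
 [  3.9  24. ]
 [ -3.3 -24.4]
 [  7.4  23. ]]
tool x yaw 173.02918665147848 [ 0.64832802 -0.13837728  0.22098506]
```

```bash
python3 - <<'E'
from h import *
i=cv2.imread('pics/wrist2.png'); d=shot('wrist')
g=cv2.cvtColor(i,cv2.COLOR_BGR2HSV); 
for r in range(225,300,3):
    x=np.where((g[r,200:430,1]<60)&(g[r,200:430,2]>60))[0]+200
    print(r,len(x),x.min() if len(x) else 0,x.max() if len(x) else 0, int(g[r,317,2]))
E
```

```text
225 0 0 0 213
228 0 0 0 212
231 0 0 0 212
234 0 0 0 209
237 32 301 332 171
240 58 288 345 191
243 89 281 428 192
246 138 276 427 230
249 141 275 424 226
252 147 274 428 243
255 142 274 422 249
258 127 273 417 248
261 134 272 425 140
264 129 272 423 182
267 143 272 423 171
270 141 273 423 169
273 134 274 422 251
276 134 275 422 255
279 129 275 420 255
282 120 275 419 237
285 114 275 407 168
288 116 275 416 167
291 125 275 416 168
294 115 257 402 169
297 104 260 401 169
```

drive_tool([
  [[0,0,0,0.1],[2,-0.7,0,0],[2,-0.7,0,0],[2,-0.7,0,0],[1.4,-0.6,0,0],[0,0,3,0],[0,0,3,0],[0,0,3,0],[0,0,0,0]],
])

```text
time: 7.48
position: [0.5688, -0.1484, 0.1284]
tcp_rot: [0.111, 0.994, 0.001, -0.002]
ft_force: [-0.4, -0.7, -1.3]
opening: 0.354
gripper_force: 40.0
```

drive_tool([
  [[-0.1,0,1.5,0],[0,0,1.5,0],[0,0,1.3,0],[0,0,0,0]],
])

```text
time: 7.98
position: [0.5706, -0.1494, 0.0863]
tcp_rot: [0.111, 0.994, 0.0, -0.001]
ft_force: [0.2, -0.2, -0.3]
opening: 0.351
gripper_force: 40.0
```

```bash
python3 - <<'E'
from h import *
d=shot('side','side3');e=shot('scene','scene3')
a=cv2.imread('pics/side3.png')[140:240,270:370];b=cv2.imread('pics/scene3.png')[200:300,320:420]
cv2.imwrite('pics/m3.png',cv2.resize(np.hstack([a,b]),None,fx=4,fy=4,interpolation=cv2.INTER_CUBIC))
s=state();print(s['position'],s['ft_force'])
E
```

```text
[ 0.57157087 -0.14991841  0.08770794] [ 1.0052912   0.19809176 -1.80955771]
```

View pics/m3.png

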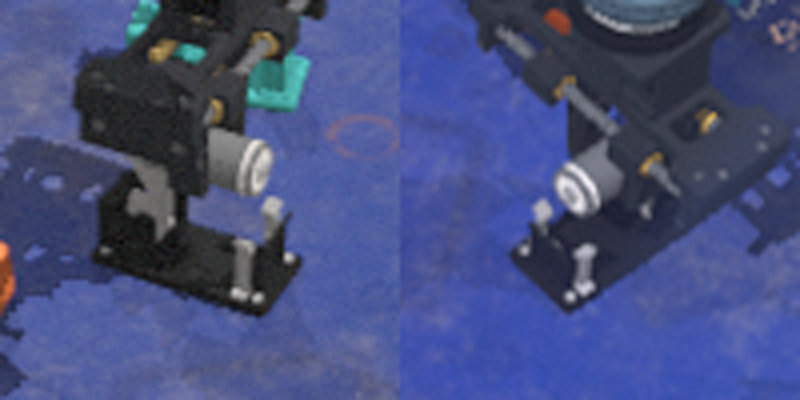

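Both views show the cell level above the holder, with its button at scene (363.7,248) and side (335.5,181.7). I'll triangulate the button to check the fit.

```bash
python3 - <<'E'
from h import *
e=shot('scene');d=shot('side')
o1,r1=ray(e,(363.6,247.9));o2,r2=ray(d,(335.4,181.6))
k=np.linalg.lstsq(np.c_[r1,-r2],o2-o1,rcond=None)[0];p=o1+k[0]*r1;q=o2+k[1]*r2
m=(p+q)/2;print('gap',np.linalg.norm(p-q),m)
th=np.radians(-12.8);v=m[:2]-[.567,-.148];c,s=np.cos(th),np.sin(th)
print('holder',c*v[0]+s*v[1],-s*v[0]+c*v[1]);print(state()['position'])
E
```

```text
gap 0.0031048565070350455 [ 0.53877667 -0.14534979  0.08176088]
holder -0.02810910711134298 -0.003668487089765524
[ 0.5719245  -0.15009123  0.08827291]
```

drive_tool([
  [[0.2,0.1,0,0],[0,0,1,0],[0,0,1,0],[0,0,0.8,0],[0,0,0.2,0],[0,0,0,0],[0,0,0,0]],
])

```text
time: 9.05
position: [0.5696, -0.1484, 0.0576]
tcp_rot: [0.111, 0.994, 0.0, -0.0]
ft_force: [-1.0, -0.3, -1.8]
opening: 0.353
gripper_force: 40.0
```

```bash
python3 - <<'E'
from h import *
d=shot('side','side4');e=shot('scene','scene4')
a=cv2.imread('pics/side4.png')[140:240,270:370];b=cv2.imread('pics/scene4.png')[200:300,320:420]
cv2.imwrite('pics/m4.png',cv2.resize(np.hstack([a,b]),None,fx=4,fy=4,interpolation=cv2.INTER_CUBIC))
for _ in range(3):
    s=state();print(s['position'],s['ft_force'])
E
```

```text
[ 0.56974931 -0.14843331  0.05778474] [-0.19979297 -0.22860938 -2.31580156]
[ 0.56974931 -0.14843331  0.05778474] [-0.19979297 -0.22860938 -2.31580156]
[ 0.56974931 -0.14843331  0.05778474] [-0.19979297 -0.22860938 -2.31580156]
```

View pics/m4.png

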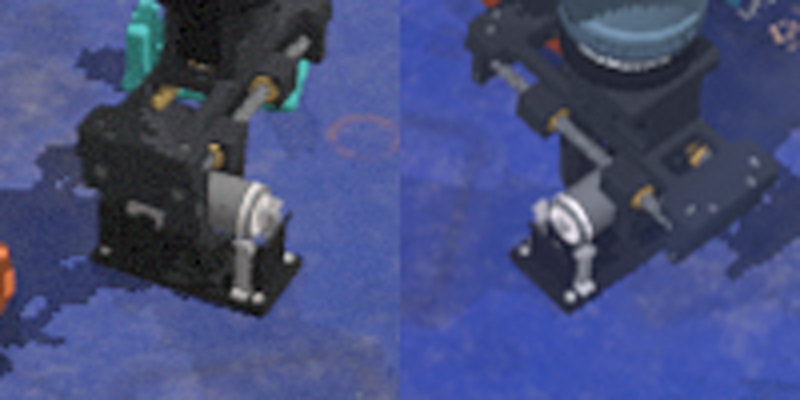

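The cell is centred over the lips with its flat end on the plate. I'll push briefly toward the contact and back, then press down.

drive_tool([
  [[-0.3,0,0.1,0],[0,0,0,0],[0,0,0,0],[0.2,0,0,0],[0,0,0.5,0],[0,0,0.5,0],[0,0,0.5,0],[0,0,0.3,0],[0,0,0,0]],
], force=60)

```text
time: 10.28
position: [0.5705, -0.1485, 0.0381]
tcp_rot: [0.111, 0.994, 0.0, -0.0]
ft_force: [0.1, 1.0, -1.9]
opening: 0.351
gripper_force: 60.0
```

```bash
python3 - <<'E'
from h import *
d=shot('side','side5');e=shot('scene','scene5')
a=cv2.imread('pics/side5.png')[140:240,270:370];b=cv2.imread('pics/scene5.png')[200:300,320:420]
cv2.imwrite('pics/m5.png',cv2.resize(np.hstack([a,b]),None,fx=4,fy=4,interpolation=cv2.INTER_CUBIC))
s=state();print(s['position'],s['ft_force'],s['torque'])
E
```

```text
[ 0.5704211  -0.14842491  0.03819543] [-0.6290407   1.66421492 -2.86347723] [ 0.33154093 -0.00191708 -0.00673079]
```

View pics/m5.png

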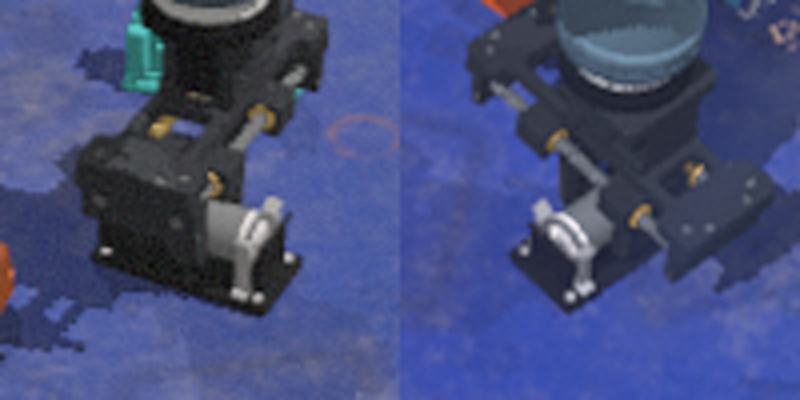

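The cell is down between the lips, with the button end below the lip tops. I'll release it and rise.

drive_tool([
  [[0,0,0,0],[0,0,0,0],[0,0,0,0],[0,0,0,0]],
], grip=0.6)

```text
time: 10.88
position: [0.5709, -0.1488, 0.0389]
tcp_rot: [0.111, 0.994, -0.0, 0.0]
ft_force: [0.5, -0.7, 0.5]
opening: 0.602
gripper_force: 0.0
```

drive_tool([
  [[0,0,-1,0],[0,0,-3,0],[0,0,-4,0],[0,0,-4,0],[-2,0,-4,0],[-4,0,-2,0],[0,0,0,0],[0,0,0,0]],
])

```text
time: 11.88
position: [0.6283, -0.1615, 0.218]
tcp_rot: [0.111, 0.994, 0.0, -0.001]
ft_force: [0.1, 0.2, -0.1]
opening: 0.602
gripper_force: 0.0
```

```bash
python3 - <<'E'
from h import *
d=shot('side','side6');e=shot('scene','scene6');w=shot('wrist','wrist6')
a=cv2.imread('pics/side6.png')[140:240,270:370];b=cv2.imread('pics/scene6.png')[200:300,320:420]
t=cv2.resize(np.hstack([a,b]),None,fx=3,fy=3,interpolation=cv2.INTER_CUBIC)
p=proj(w,(.567,-.148,.03)).astype(int);x0=min(440,max(0,p[0]-100));y0=max(0,p[1]-50)
c=cv2.resize(cv2.imread('pics/wrist6.png')[y0:y0+100,x0:x0+200],None,fx=3,fy=3,interpolation=cv2.INTER_CUBIC)
print(p,x0,y0,state()['position']);cv2.imwrite('pics/m6.png',np.vstack([t,c])[:600])
E
```

```text
[316 139] 216 89 [ 0.62798469 -0.16142435  0.21755691]
```

View pics/m6.png

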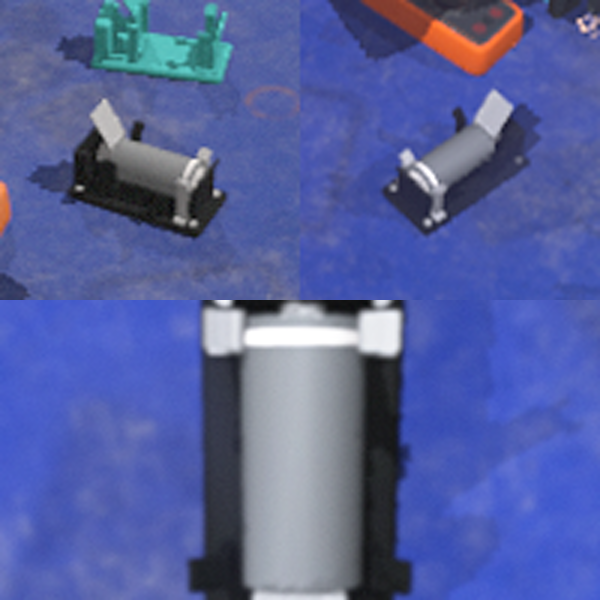

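The wrist view shows the cell aligned and held under the lips, with the plate pushed back. I'll check numerically that it lies level, using the diameter from silhouette rays at both ends.

```bash
python3 - <<'E'
from h import *
w=shot('wrist');im=cv2.cvtColor(w['img'],cv2.COLOR_RGB2GRAY).astype(float)
th=np.radians(-12.8);ax=np.array([np.cos(th),np.sin(th),0]);n=np.array([-ax[1],ax[0],0])
for r in range(106,186,8):
    g=np.abs(np.gradient(cv2.GaussianBlur(im,(3,3),0)[r]))
    l=285+g[285:305].argmax();h=328+g[328:345].argmax()
    def sub(i): s=g[i-1:i+2];return i+(s[2]-s[0])/s.sum()
    l,h=sub(l),sub(h)
    # width => distance: view cross-section perpendicular to axis; tangent half-angle sin(a)=16/D
    o,r1=ray(w,(l,r));_,r2=ray(w,(h,r))
    q=[v-ax*(v@ax) for v in(r1,r2)];q=[v/np.linalg.norm(v) for v in q]
    a=np.arccos(q[0]@q[1])/2;D=.016/np.sin(a);b=(q[0]+q[1]);b/=np.linalg.norm(b);c=o+b*D
    t=onz(w,((l+h)/2,r),.048);v=t-np.array([.567,-.148,0])
    print(r,round(l,1),round(h,1),'x',round(v@ax*1000,1),'axis y',round((c-[.567,-.148,0])@n*1000,1),'axis z',round(c[2]*1000,1))
E
```

```text
106 284.9 342.9 x -24.3 axis y -1.4 axis z 119.7
114 296.1 336.9 x -18.8 axis y -0.0 axis z 26.9
122 296.1 336.9 x -13.2 axis y -0.0 axis z 28.4
130 296.2 336.1 x -7.5 axis y -0.3 axis z 22.9
138 296.2 336.1 x -1.8 axis y -0.3 axis z 24.8
146 296.9 336.0 x 4.0 axis y -0.0 axis z 20.3
154 296.9 336.0 x 9.9 axis y -0.0 axis z 22.1
162 297.0 336.0 x 15.8 axis y -0.0 axis z 22.9
170 297.0 336.0 x 21.8 axis y -0.0 axis z 25.3
178 297.0 335.9 x 27.9 axis y -0.0 axis z 26.8
```

```bash
python3 -c "
from workcell import hand_in; print(hand_in())"
```

```text
the job is handed in; nothing more can be done
None
```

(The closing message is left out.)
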